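Find the hand of the test-pot cap and hold it off

ROBOT

A 6-joint arm with a two-finger parallel gripper is mounted at the origin on the work surface. World frame = base frame: x ahead of the robot, y to its left, z up, the work surface at z = 0. Lengths are in m, angles in degrees, forces in N, time in s.
With the tool pointing down it reaches from about 0.375 to 0.9 m from the base axis. Payload 3.1 kg.
Tool frame: the origin (TCP) lies midway between the tips of the shut fingers; the grasp point (between the pads) lies 19 mm behind it; x points along the fingers, z is the direction in which the jaws open and shut, and the axes are right-handed (so a half turn about x gives the same grasp; the last joint's range is limited). The gripper opens to 87 mm and grips with 3 to 60 N. Pads are 19 mm wide; open, the fingers measure 117 mm over their backs; the gripper's body (75 mm by 190 mm) begins 51 mm behind the grasp point.
Start: joints at [-83.967, 30.224, 82.088, -0, 67.689, -10.227], TCP at [0.175, -0.6, 0.223] pointing down, gripper open.
Joint ranges: [-176.69, 176.69], [-43.24, 126.21], [12.49, 139.97], [-82, 262], [0, 151.66], [-163.58, 163.58]. Speed limits (degrees/s): [159.86, 159.86, 180, 180, 180, 180].

INTERFACE

Orientations are given as a 3x3 rotation matrix whose columns are the frame's x, y, z axes.
In Python, from rig import * gives the robot as it stands. The module is installed in compiled form; this text tells all that it offers.
- The arm moves only by the shell command python3 -m crank 'ROWS' [FORCE]. ROWS is JSON, a list of rows, each a list of 7 numbers: the finger opening in m, from 0 to 0.087, then the shift along the world's x, y, z in m, then the turn, a rotation vector about the world's x, y, z in rad. In form: [[fingers, tx, ty, tz, wx, wy, wz], ...]. A call has 1 to 20 rows; each row shifts and turns the commanded pose from where the row before left it; what a row does not reach is not made up. A row lasts 1/8 s, in which the tool goes at most 62.5 mm and 10.7 degrees, less where a joint would pass 70% of its speed; a pose out of reach is approached as far as the arm can. A call is refused whole if a number of a shift passes 0.0625 or a number of a turn 0.188, either way. A call with a gripper value outside its range is refused whole. The fingers move at their own pace and stop on an object; FORCE is the grip in N (left out, the last holds). Time passes only in rows, so rows that do not move let the fingers close. It gives the time, the measured TCP pose, the force and the opening at its end, in the units of the state.
- observe(): the state, without advancing time (a new reading comes with each control period).
- camera(name): name is "scene" or "top" or "wrist"; returns the picture (480x640x3 uint8, red, green, blue); there is no depth.
- get_calibration(name): a dict with "fx", "fy", "cx", "cy" (pixels), "R" (3x3) and "t" (3): a world point X has camera coordinates R X + t. Camera axes: x right, y down, z forward; pixel columns grow to the right and rows downward; lengths in m; the calibration is good to about 2 mm. A picture is of the moment at which its call begins: read the wrist's pose just before it. get_calibration takes no time and is no camera call; for the wrist camera it gives the pose at the moment of the call.
- sign_off(): hands the job in, once; it reports no verdict.
The state is a dict: "time_s": time; "joint_positions": joint angles; "dq": joint speeds; "effort": joint torques, N m; "tcp_pos": TCP position; "orientation": TCP orientation; "wrist_force": force on the tool from outside, world axes, zero at the start; "ft_torque": the same for the moment, N m; "gripper_width": opening from 0.0 (shut) to 1.0 (fully open).
Only numpy, scipy, OpenCV 4.12 (cv2) and the standard library are available. Lean on these libraries where they do the work, as an engineer would, in place of code of your own. Each camera call takes 0.05 s, during which the arm holds its last target.

TASK

The red-winged filler cap has to come off the blue caliper test pot, but nobody marked whether it loosens clockwise or anticlockwise. First turn the steel keeper nut until its yellow tab is swung right off the cap, then feel without forcing which way the cap loosens, turn it about a quarter turn that way and lift it straight up out of its port. Finish while still holding the cap in the gripper, level and well clear above the port; leave the chrome piston, green seal ring and aluminium bracket where they lie.

Things in the scene. Friction and masses are not known exactly. Their poses are not given: they have to be found in the camera images.
- pot: Blue steel test pot fixed to the bench, a block 90 mm in x, 140 mm in y, 50 mm high, with a flat top. Origin on the bench under the axis of the port and cap; the block reaches 45 mm to its -x, +x and -y and 95 mm to +y. The keeper nut's axis is at y = +75 mm.
- cap: Loose filler cap, 0.18 to 0.37 kg. Origin on its axis at the underside of its black disc (64 mm diameter, 6 mm thick), which rests on the pot's top, 50 mm above the bench; z up. On the disc stands a red wing grip 50 mm long in the cap's x, 14 mm thick in y, 30 mm high: pinch it across y from above. Locked, the wing lies within 0.1 rad of the pot's x axis.
- wing_top (a point): Centre of the top of the red wing, 36 mm above the cap's origin; x along the wing. The loosening direction differs from start to start, unseen: the wrong way, a hard stop comes after 0.1 to 0.4 rad (do not push on it with over 1.5 N m); the right way it turns easily (no rise), is free to lift once the wing stands 1.15 rad from the pot's x axis, and stops at about 1.8 rad, still free there.
- keeper (a joint): Angle of the captive keeper nut about the vertical, rad, growing anticlockwise seen from above; 0 when its yellow tab points at the cap's axis (the pot's -y). It starts within 0.25 of 0, turns either way to a stop at 1.75, stays where it is left and needs about 0.06 N m. The tab is clear of the cap's disc beyond 0.6 either way.
- nut_top (a point): Centre of the top of the keeper's steel hex nut, on its axis, 87.5 mm above the bench. The hex is 24 mm across flats and 24.5 mm tall, with flats facing its x and -x; the yellow tab (14 mm wide, 58 mm long from the axis) lies along its -y, right under the hex, its top 63 mm above the bench, 2 mm clear of the cap's disc.
- piston: Chrome caliper piston standing on the bench, 45 mm diameter, 50 mm tall; origin at the centre of its underside. Leave alone.
- seal: Green square-section seal ring lying on the bench, 54 mm outside, 42 mm inside, 6 mm thick; origin at the centre of its underside. Leave alone.
- bracket: Aluminium caliper bracket lying on the bench, 30 x 110 x 42 mm, long in its y; origin at the centre of its underside. Leave alone.
- stem_foot (a point): Lower end of the cap's stem, 36 mm below the cap's origin. A cross bar on the stem, 48 mm long in the cap's x, 8 to 20 mm below the origin, is locked under the pot's top until the cap is turned. Lifting the cap 40 mm or more brings the stem out of the port.
- port (a point): Centre of the port's mouth in the pot's top, 50 mm above the bench; axes as the pot's. The mouth is a slot 52 mm long in the pot's y and 30 mm wide, hidden under the cap.
Things that resemble listed ones, but are neither listed nor needed, are in the scene too. Several things have the shape of the pot; the one meant has the colours described above. Leave any purple look-alike of the cap alone.

How it is judged (in metres and radians):
On the way, in this order (a step that is already met when the one before it is completed fails the run):
1. the keeper's tab is swung off the cap while the cap still sits in its port ((value of joint keeper above 0.6 rad or value of joint keeper below -0.6 rad) and z of cap in the frame of pot below 0.056 m), for 0.2 s.
2. the cap is turned loose (more than 1.05 rad from the pot's x axis), still seated (angle between the x axis of cap and the x axis of pot, either way round above 1.05 rad and z of cap in the frame of pot below 0.062 m), for 0.1 s.
At the end, for the whole second after the job is handed in: The fingers hold the cap still, within 0.25 rad of level, at least 42 mm above its seat, within 60 mm sideways of the port's axis and off the pot; the keeper stands over 0.6 rad off the cap; piston, seal ring and bracket are within 20 mm of where they lay (z of cap in the frame of pot above 0.092 m and horizontal distance between cap and pot below 0.06 m and angle between cap's own z axis and vertical below 0.25 rad and linear speed of cap below 0.03 m/s and contact force between the fingers and cap above 2 N and contact force between cap and pot below 0.1 N and (value of joint keeper above 0.6 rad or value of joint keeper below -0.6 rad) and distance of each of piston, seal, bracket from where it was at the start of the episode below 0.02 m); the arm keeps its last pose, push and grip.
It fails at once if the piston, seal ring or bracket is moved more than 20 mm or the piston is tipped over (distance of any of piston, seal, bracket from where it was at the start of the episode above 0.02 m or angle between piston's own z axis and vertical above 0.5 rad).
It fails at once if the cap is forced: pressed, pulled or turned against the pot or its stop with over 100 N (about 2 N m of turning) (contact force between cap and pot above 100 N).
It also fails if it takes over 61 s, if anything falls off the work surface, if the arm or the gripper's body presses on something with over 40 N, if the wrist force passes 120 N, or if a joint passes its speed limit or range.

## Working session

There is one attempt and no reset: what is moved stays moved. The work goes in short steps, Python scripts to look and compute and a shell command to move; the robot and the scene stay as the last step left them, time stands still between calls to the robot, and variables do not carry over. Pictures are saved under pics/ and viewed, and the job is handed in when it is done.

```bash
mkdir -p pics; python3 - <<'E'
from rig import *
import cv2
s=observe();print(s)
for n in ("scene","top"):
    cv2.imwrite(f"pics/{n}0.png",camera(n)[:,:,::-1]); c=get_calibration(n); print(n,c)
E
```

```text
{'time_s': 0.0, 'joint_positions': array([-8.39682363e+01,  3.02780988e+01,  8.21573212e+01, -6.54797568e-04,
        6.76881325e+01, -1.02265254e+01]), 'dq': array([-0.08048744, -0.01601031,  0.05986224, -0.02258991, -0.10974573,
       -0.00974473]), 'effort': array([-2.36859771e-03, -4.40044677e+01, -1.76594728e+01,  6.32244092e-02,
        5.82991086e-02, -1.79178937e-04]), 'tcp_pos': array([ 0.17493452, -0.59925197,  0.22157574]), 'orientation': array([[-2.37107879e-04,  9.60008187e-01,  2.79971827e-01],
       [ 2.14334701e-03,  2.79971680e-01, -9.60005867e-01],
       [-9.99997675e-01,  3.72451825e-04, -2.12401417e-03]]), 'wrist_force': array([ 0.33435237,  0.41225636, -0.20116779]), 'ft_torque': array([-0.00509655,  0.01156555,  0.01473733]), 'gripper_width': 1.0001621503193554}
scene {'fx': 468.03422587143075, 'fy': 468.03422587143075, 'cx': 322.7670836340917, 'cy': 244.88057344941075, 'R': array([[ 0.13234689,  0.99108117,  0.01556971],
       [ 0.79217645, -0.09631815, -0.60264358],
       [-0.59576906,  0.09209196, -0.79785857]]), 't': array([-0.10292277, -0.3492734 ,  1.02493809])}
top {'fx': 500.52048314868193, 'fy': 500.52048314868193, 'cx': 324.36507528449044, 'cy': 233.58946785999225, 'R': array([[ 7.56272960e-04, -9.99749409e-01,  2.23728935e-02],
       [-9.84986196e-01, -4.60699966e-03, -1.72571633e-01],
       [ 1.72631460e-01, -2.19064801e-02, -9.84742852e-01]]), 't': array([0.00428257, 0.52469808, 0.74963694])}
```

View pics/scene0.png

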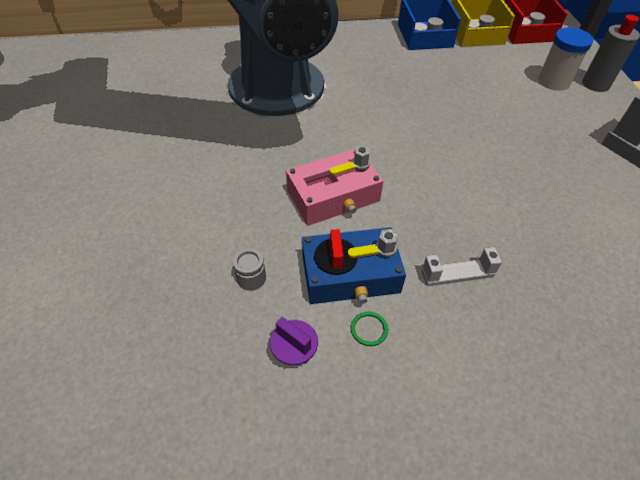

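View pics/top0.png

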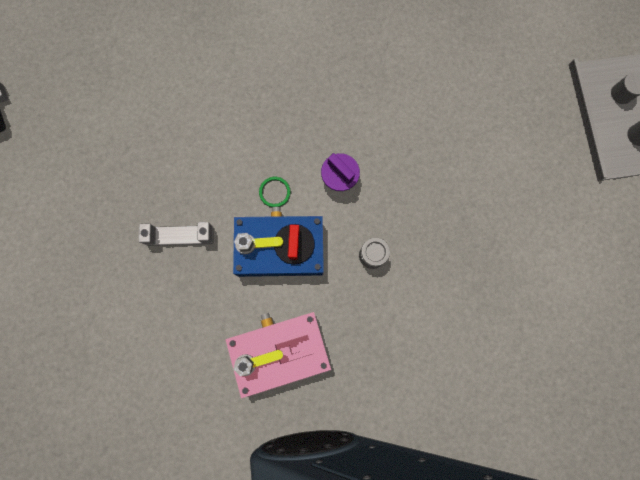

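```bash
cat > h.py <<'E'
import numpy as np, cv2
from rig import *
def ray(c,u,v,z):
    d=c["R"].T@np.array([(u-c["cx"])/c["fx"],(v-c["cy"])/c["fy"],1.]); o=-c["R"].T@c["t"]
    return o+d*(z-o[2])/d[2]
def rect(c,mask,z):
    cs,_=cv2.findContours(mask.astype(np.uint8),cv2.RETR_EXTERNAL,cv2.CHAIN_APPROX_NONE)
    k=max(cs,key=cv2.contourArea)
    P=np.array([ray(c,*p[0],z)[:2] for p in k],np.float32)
    return k,cv2.minAreaRect(P*1000)
E
python3 - <<'E'
from h import *
for n in("top","scene"):
    im=cv2.imread(f"pics/{n}0.png"); c=get_calibration(n)
    hsv=cv2.cvtColor(im,cv2.COLOR_BGR2HSV);H,S,V=cv2.split(hsv)
    red=((H<8)|(H>174))&(S>180)&(V>90)
    blue=(H>100)&(H<125)&(S>150)&(V>50)
    yel=(H>24)&(H<34)&(S>180)&(V>80)
    win=np.zeros_like(red)
    if n=="top": win[200:300,220:335]=1
    else: win[220:310,290:415]=1
    for nm,m,z in(("red",red,.086),("blue",blue,.05),("yel",yel,.063)):
        k,r=rect(c,m&win,z); print(n,nm,k[:,0].min(0),k[:,0].max(0),r, np.round(cv2.boxPoints(r)).tolist())
    crop=im[195:295,215:345] if n=="top" else im[215:315,290:420]
    cv2.imwrite(f"pics/{n}crop.png",cv2.resize(crop,None,fx=6,fy=6,interpolation=cv2.INTER_CUBIC))
E
```

```text
top red [288 225] [298 257] ((506.2610778808594, 53.61017990112305), (14.083636283874512, 49.18349075317383), 87.61702728271484) [[481.0, 48.0], [531.0, 46.0], [531.0, 60.0], [482.0, 62.0]]
top blue [234 217] [322 274] ((505.2796325683594, 78.46463775634766), (90.48570251464844, 138.23130798339844), 1.2901146411895752) [[458.0, 147.0], [462.0, 8.0], [552.0, 10.0], [549.0, 149.0]]
top yel [255 237] [282 247] ((508.22540283203125, 92.4300537109375), (14.219956398010254, 41.84361267089844), 2.872511863708496) [[500.0, 113.0], [502.0, 71.0], [516.0, 72.0], [514.0, 114.0]]
scene red [331 230] [343 267] ((518.06396484375, 53.368797302246094), (14.553037643432617, 64.84933471679688), 87.02522277832031) [[485.0, 48.0], [550.0, 44.0], [551.0, 59.0], [486.0, 62.0]]
scene blue [302 235] [405 303] ((522.46728515625, 78.30366516113281), (115.88055419921875, 140.61158752441406), 0.14854252338409424) [[464.0, 148.0], [465.0, 8.0], [581.0, 8.0], [580.0, 149.0]]
scene yel [348 244] [378 256] ((509.75433349609375, 92.7818832397461), (16.27908706665039, 44.08604049682617), 2.9075827598571777) [[501.0, 114.0], [503.0, 70.0], [519.0, 71.0], [517.0, 115.0]]
```

View pics/topcrop.png

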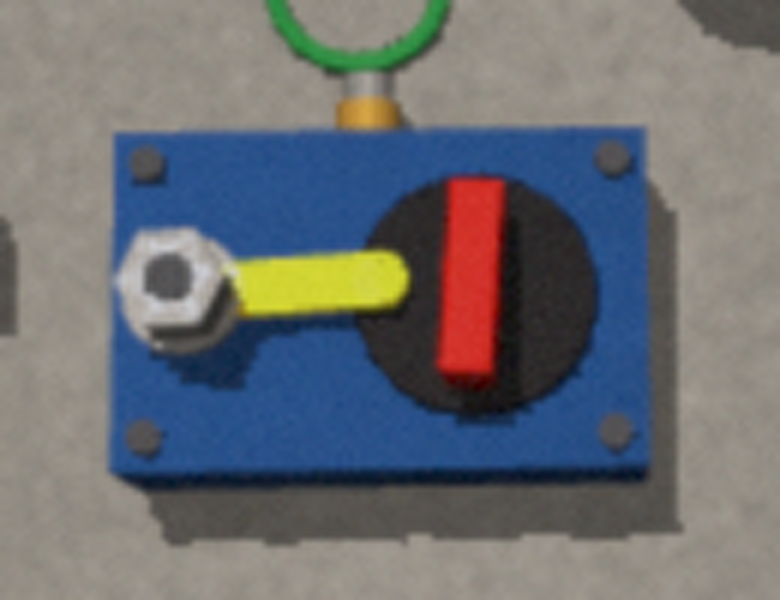

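View pics/scenecrop.png

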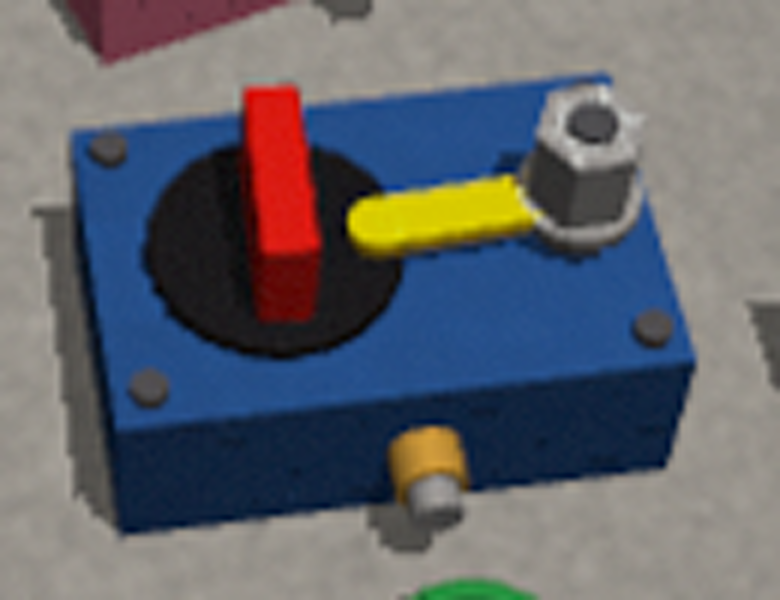

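The target is the blue pot, with its red wing at about top (294,241). The pink pot at (278,357) has the same shape but the wrong colour, and the purple cap at (340,172) is the look-alike to leave alone. The crop confirms the black disc, red wing, and yellow tab lying over the disc, with the nut at about (243,241).

```bash
python3 - <<'E'
from h import *
c=get_calibration("top");print(ray(c,215+172/6,195+277/6,.0875))
c=get_calibration("scene");print(ray(c,290+593/6,215+123/6,.0875))
E
python3 -m crank '[[0.05,0.044,0.05,0,0,0,0.0952],[0.05,0.044,0.05,0,0,0,0.0952],[0.05,0.044,0.05,0,0,0,0.0952],[0.05,0.044,0.05,0,0,0,0.0952],[0.05,0.044,0.05,0,0,0,0.0952],[0.05,0.044,0.05,0,0,0,0.0952],[0.05,0.008,0.0535,0,0,0,0.0952],[0.05,0.008,0.0535,0,0,0,0.0952],[0.05,0.008,0.0535,0,0,0,0.0952],[0.05,0.008,0.0535,0,0,0,0.0952],[0.05,0.008,0.0535,0,0,0,0.0952],[0.05,0.008,0.0535,0,0,0,0.0952],[0.05,0.008,0.0535,0,0,0,0.0952],[0.05,0.008,0.0535,0,0,0,0.0952],[0.05,0,0,0,0,0,0],[0.05,0,0,0,0,0,0]]' 20
```

```text
[0.50527562 0.12723914 0.0875    ]
[0.5063943  0.12961804 0.0875    ]
time_s: 2.1
tcp_pos: [0.4863, 0.1093, 0.2222]
orientation: [[-0.001, -0.046, 0.999], [-0.001, 0.999, 0.046], [-1.0, -0.001, -0.001]]
wrist_force: [0.2, -0.4, -0.0]
gripper_width: 0.576
```

```bash
python3 -m crank '[[0.05,0.019,0.019,0,0,0,0],[0.05,0,0,-0.03,0,0,0],[0.05,0,0,-0.04,0,0,0],[0.05,0,0,-0.04,0,0,0],[0.05,0,0,0,0,0,0],[0.05,0,0,0,0,0,0]]'
python3 - <<'E'
from h import *
cv2.imwrite("pics/w1.png",camera("wrist")[:,:,::-1]);cv2.imwrite("pics/s1.png",cv2.resize(camera("scene")[200:320,280:440,::-1],None,fx=5,fy=5))
c=get_calibration("wrist");
print([ (c["R"]@np.array(p)+c["t"]) for p in [(.5055,.128,.0875)]], c["fx"],c["cx"],c["cy"])
E
```

```text
time_s: 2.85
tcp_pos: [0.5067, 0.1275, 0.1135]
orientation: [[0.001, -0.044, 0.999], [-0.0, 0.999, 0.044], [-1.0, -0.0, 0.001]]
wrist_force: [0.0, -0.7, 0.2]
gripper_width: 0.572
[array([-0.00301988,  0.02330715,  0.20559375])] 410.25329584495125 318.5126046395302 234.56594798487072
```

View pics/w1.png

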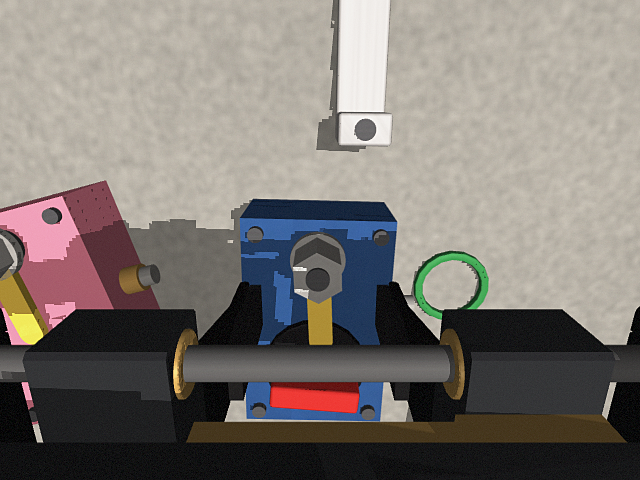

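View pics/s1.png

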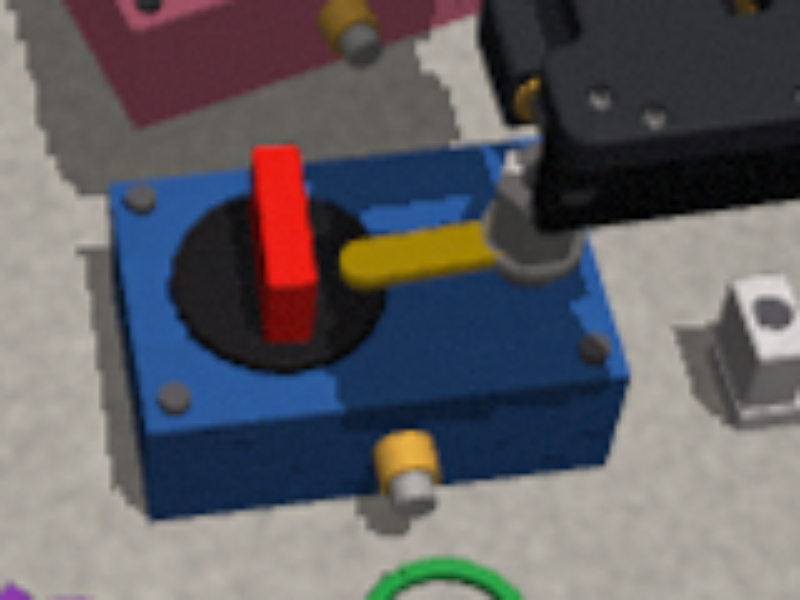

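Wrist view: the nut top is at (317,279), against (312,281) predicted, so x is about 0.507 and y about 0.129. The fingers straddle it, so I go down and pinch.

```bash
python3 -m crank '[[0.05,0,0.001,-0.02,0,0,0],[0.05,0,0,-0.015,0,0,0],[0.05,0,0,-0.01,0,0,0],[0.05,0,0,0,0,0,0],[0.02,0,0,0,0,0,0],[0.02,0,0,0,0,0,0],[0.02,0,0,0,0,0,0],[0.02,0,0,0,0,0,0],[0.02,0,0,0,0,0,0]]' 20
```

```text
time_s: 4.08
tcp_pos: [0.5059, 0.1296, 0.0678]
orientation: [[0.0, -0.046, 0.999], [-0.0, 0.999, 0.046], [-1.0, -0.0, 0.0]]
wrist_force: [-0.4, 0.5, 1.8]
gripper_width: 0.271
```

```bash
python3 -m crank '[[0.02,0,0,0,0,0,0.1],[0.02,0,0,0,0,0,0.1],[0.02,0,0,0,0,0,0.1],[0.02,0,0,0,0,0,0.1],[0.02,0,0,0,0,0,0.1],[0.02,0,0,0,0,0,0.1],[0.02,0,0,0,0,0,0.1],[0.02,0,0,0,0,0,0.1],[0.02,0,0,0,0,0,0.1],[0.02,0,0,0,0,0,0.1],[0.02,0,0,0,0,0,0.1],[0.02,0,0,0,0,0,0.1],[0.02,0,0,0,0,0,0],[0.02,0,0,0,0,0,0]]'
python3 - <<'E'
from h import *
print(observe()["wrist_force"],observe()["ft_torque"])
cv2.imwrite("pics/s2.png",cv2.resize(camera("scene")[200:320,280:440,::-1],None,fx=5,fy=5))
E
```

```text
time_s: 5.82
tcp_pos: [0.505, 0.1289, 0.0678]
orientation: [[-0.002, -0.947, 0.32], [-0.001, 0.32, 0.947], [-1.0, 0.001, -0.002]]
wrist_force: [-2.9, -4.3, 6.0]
gripper_width: 0.272
[-2.8862324  -4.30139894  6.03163146] [-0.52351886  0.31139208  0.04800816]
```

View pics/s2.png

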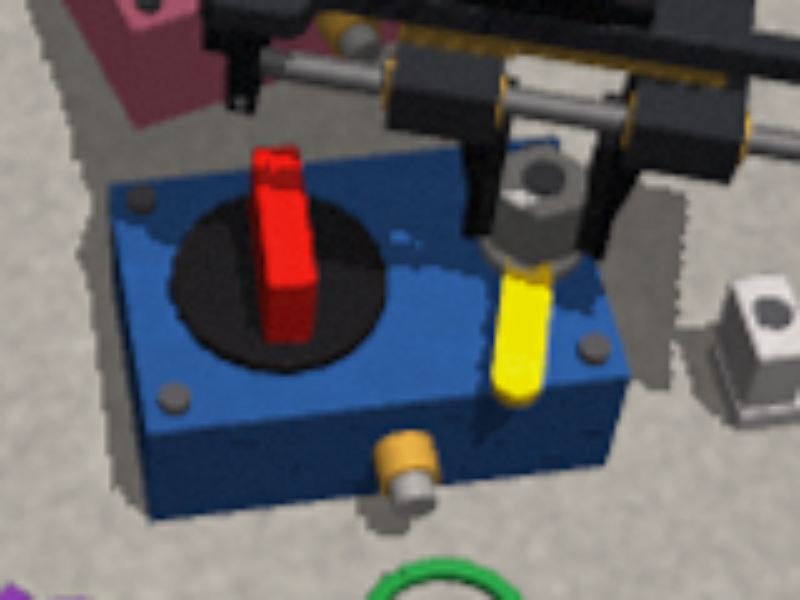

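Scene view: the yellow tab now lies along the pot's +x at (522,335) in the crop, well off the disc. I release the nut and go to the wing.

```bash
python3 -m crank '[[0.045,0,0,0,0,0,0],[0.045,0,0,0,0,0,0],[0.045,0,0,0,0,0,0],[0.045,0,0,0.025,0,0,0],[0.045,0,0,0.03,0,0,0],[0.045,0,-0.025,0,0,0,0.095],[0.045,0.0015,-0.025,0,0,0,0.095],[0.045,0,-0.025,0,0,0,0.095],[0.045,0,0,0,0,0,0],[0.045,0,0,0,0,0,0]]'
python3 - <<'E'
from h import *
c=get_calibration("wrist")
cv2.imwrite("pics/w3.png",camera("wrist")[:,:,::-1])
for p in [(.5065,.0538,.086),(.4815,.0548,.086),(.5315,.0528,.086)]:
    q=c["R"]@np.array(p)+c["t"];print(c["cx"]+c["fx"]*q[0]/q[2],c["cy"]+c["fy"]*q[1]/q[2])
E
```

```text
time_s: 7.12
tcp_pos: [0.5072, 0.055, 0.1225]
orientation: [[-0.0, -0.999, 0.041], [0.0, 0.041, 0.999], [-1.0, 0.0, 0.0]]
wrist_force: [0.3, -0.8, 0.6]
gripper_width: 0.517
314.7561977120098 268.91399894571947
314.47702700854603 222.8286018860177
315.0162305595597 311.84012578932453
```

View pics/w3.png

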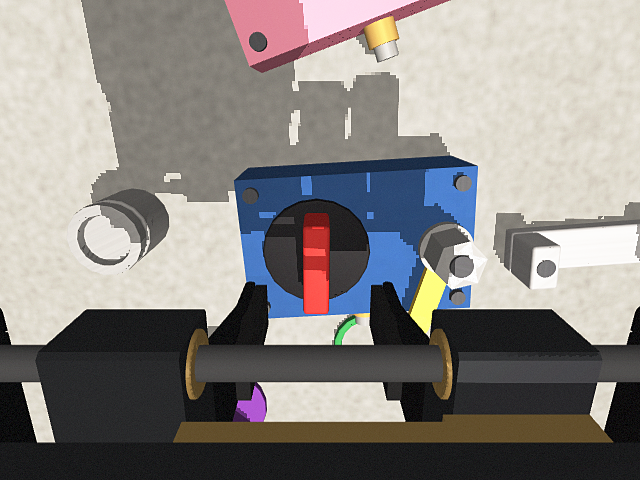

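Wrist view: the wing top is centred near (315,268), which matches the prediction of (315,269). I descend over it and pinch.

```bash
python3 -m crank '[[0.045,-0.0005,-0.001,-0.02,0,0,0],[0.045,0,0,-0.02,0,0,0],[0.045,0,0,-0.018,0,0,0],[0.045,0,0,0,0,0,0],[0.045,0,0,0,0,0,0],[0.01,0,0,0,0,0,0],[0.01,0,0,0,0,0,0],[0.01,0,0,0,0,0,0],[0.01,0,0,0,0,0,0],[0.01,0,0,0,0,0,0],[0.01,0,0,0,0,0,0]]' 40
python3 -c "
from rig import *;s=observe();print(s['wrist_force'],s['ft_torque'],s['joint_positions'])"
```

```text
time_s: 8.55
tcp_pos: [0.5068, 0.0535, 0.0647]
orientation: [[0.0, -0.999, 0.04], [0.0, 0.04, 0.999], [-1.0, -0.0, 0.0]]
wrist_force: [-0.6, -0.8, 1.8]
gripper_width: 0.159
[-0.58668427 -0.83806395  1.75160978] [ 0.07793397 -0.08553444 -0.10745975] [-6.55133977e+00  3.61078922e+01  1.05953509e+02  5.94631665e-03
  3.79275947e+01 -9.42514817e+01]
```

```bash
for i in 1 ; do python3 -m crank '[[0.01,0,0,0,0,0,0.03],[0.01,0,0,0,0,0,0.03],[0.01,0,0,0,0,0,0]]'; python3 -c "
from rig import *;s=observe();print(s['wrist_force'],s['ft_torque'],s['joint_positions'][5])"; done
python3 -m crank '[[0.01,0,0,0,0,0,0.03],[0.01,0,0,0,0,0,0]]'; python3 -c "
from rig import *;s=observe();print(s['wrist_force'],s['ft_torque'],s['joint_positions'][5])"
```

```text
time_s: 8.93
tcp_pos: [0.5069, 0.0535, 0.0647]
orientation: [[0.0, -1.0, -0.021], [-0.0, -0.021, 1.0], [-1.0, -0.0, -0.0]]
wrist_force: [0.8, 1.4, 2.8]
gripper_width: 0.155
[0.84158224 1.38299049 2.81215462] [ 0.14874868 -0.11959899  0.03914075] -97.72660863125027
time_s: 9.18
tcp_pos: [0.5069, 0.0535, 0.0647]
orientation: [[0.0, -0.999, -0.051], [-0.0, -0.051, 0.999], [-1.0, -0.0, -0.0]]
wrist_force: [0.4, -0.4, 4.5]
gripper_width: 0.16
[ 0.36055587 -0.35287881  4.48166243] [ 0.09863783 -0.05628242 -0.02702684] -99.44165129862803
```

```bash
p(){ python3 -c "
from rig import *;s=observe();print(s['wrist_force'],s['ft_torque'],s['joint_positions'][5])"; }
python3 -m crank '[[0.01,0,0,0,0,0,0.03],[0.01,0,0,0,0,0,0.03],[0.01,0,0,0,0,0,0]]'; p
```

```text
time_s: 9.55
tcp_pos: [0.507, 0.0535, 0.0647]
orientation: [[0.001, -0.994, -0.111], [-0.0, -0.111, 0.994], [-1.0, -0.001, -0.0]]
wrist_force: [-0.3, 0.1, 5.2]
gripper_width: 0.157
[-0.32349378  0.05839799  5.18867267] [ 0.07059117 -0.13357551 -0.11592085] -102.925756802235
```

```bash
p(){ python3 -c "
from rig import *;s=observe();print(s['wrist_force'],s['ft_torque'],s['joint_positions'][5])"; }
python3 -m crank '[[0.01,0,0,0,0,0,0.03],[0.01,0,0,0,0,0,0]]'; p
```

```text
time_s: 9.8
tcp_pos: [0.507, 0.0535, 0.0647]
orientation: [[0.001, -0.99, -0.141], [-0.0, -0.141, 0.99], [-1.0, -0.001, -0.0]]
wrist_force: [-0.2, -0.4, 4.9]
gripper_width: 0.156
[-0.18066118 -0.417158    4.90951721] [ 0.14345356 -0.06104612 -0.03477399] -104.64321784675911
```

```bash
p(){ python3 -c "
from rig import *;s=observe();print(s['wrist_force'],s['ft_torque'],s['joint_positions'][5])"; }
python3 -m crank '[[0.01,0,0,0,0,0,0.03],[0.01,0,0,0,0,0,0]]'; p
```

```text
time_s: 10.05
tcp_pos: [0.507, 0.0535, 0.0647]
orientation: [[0.001, -0.985, -0.17], [-0.0, -0.17, 0.985], [-1.0, -0.001, -0.0]]
wrist_force: [-0.2, 0.8, 5.1]
gripper_width: 0.16
[-0.20935786  0.79702288  5.07867535] [ 0.14397095 -0.11023636 -0.03062426] -106.36254274129847
```

```bash
python3 -m crank '[[0.01,0,0,0,0,0,0.03],[0.01,0,0,0,0,0,0.02]]'; python3 -c "
from rig import *;s=observe();print(s['ft_torque'],s['joint_positions'][5])"
```

```text
time_s: 10.3
tcp_pos: [0.507, 0.0535, 0.0647]
orientation: [[0.001, -0.976, -0.22], [-0.0, -0.22, 0.976], [-1.0, -0.001, -0.0]]
wrist_force: [0.1, 0.8, 3.8]
gripper_width: 0.157
[ 0.09977173 -0.10762856 -0.08882869] -109.24450643926467
```

```bash
python3 -m crank '[[0.01,0,0,0,0,0,0.03],[0.01,0,0,0,0,0,0.02]]'; python3 -c "
from rig import *;s=observe();print(s['ft_torque'],s['joint_positions'][5])"
```

```text
time_s: 10.55
tcp_pos: [0.507, 0.0535, 0.0647]
orientation: [[0.001, -0.963, -0.268], [-0.0, -0.268, 0.963], [-1.0, -0.001, -0.0]]
wrist_force: [-0.0, -0.5, 5.4]
gripper_width: 0.157
[ 0.07820072 -0.08254216 -0.12335876] -112.1109987954416
```

```bash
python3 -m crank '[[0.01,0,0,0,0,0,0.03],[0.01,0,0,0,0,0,0.02]]'; python3 -c "
from rig import *;s=observe();print(s['ft_torque'],s['joint_positions'][5])"
```

```text
time_s: 10.8
tcp_pos: [0.5071, 0.0535, 0.0647]
orientation: [[0.001, -0.949, -0.316], [-0.0, -0.316, 0.949], [-1.0, -0.001, -0.0]]
wrist_force: [-0.5, -0.7, 4.8]
gripper_width: 0.155
[ 0.12392989 -0.03542999 -0.19095772] -114.97606779605663
```

```bash
python3 -m crank '[[0.01,0,0,0,0,0,0.03],[0.01,0,0,0,0,0,0]]'; python3 -c "
from rig import *;s=observe();print(s['ft_torque'],s['joint_positions'][5])"
```

```text
time_s: 11.05
tcp_pos: [0.5071, 0.0535, 0.0647]
orientation: [[0.001, -0.939, -0.344], [-0.0, -0.344, 0.939], [-1.0, -0.001, -0.0]]
wrist_force: [0.0, 0.8, 5.2]
gripper_width: 0.154
[ 0.063359   -0.12614096 -0.08661894] -116.6776362514028
```

```bash
python3 -m crank '[[0.01,0,0,0,0,0,0.03],[0.01,0,0,0,0,0,0]]'; python3 -c "
from rig import *;s=observe();print(s['ft_torque'],s['joint_positions'][5])"
```

```text
time_s: 11.3
tcp_pos: [0.5071, 0.0535, 0.0647]
orientation: [[0.001, -0.928, -0.372], [-0.0, -0.372, 0.928], [-1.0, -0.001, -0.0]]
wrist_force: [0.0, 1.3, 4.7]
gripper_width: 0.157
[ 0.09440005 -0.0797448  -0.09205098] -118.38428348770094
```

```bash
python3 -m crank '[[0.01,0,0,0,0,0,0.03],[0.01,0,0,0,0,0,0]]'; python3 -c "
from rig import *;s=observe();print(s['ft_torque'],s['joint_positions'][5])
import cv2;cv2.imwrite('pics/s4.png',cv2.resize(camera('scene')[200:320,280:440,::-1],None,fx=5,fy=5))"
```

```text
time_s: 11.55
tcp_pos: [0.5071, 0.0535, 0.0647]
orientation: [[0.001, -0.917, -0.4], [-0.0, -0.4, 0.917], [-1.0, -0.001, -0.0]]
wrist_force: [-0.6, 0.5, 5.5]
gripper_width: 0.156
[ 0.20987572 -0.12068696 -0.05161189] -120.09949233408827
```

View pics/s4.png

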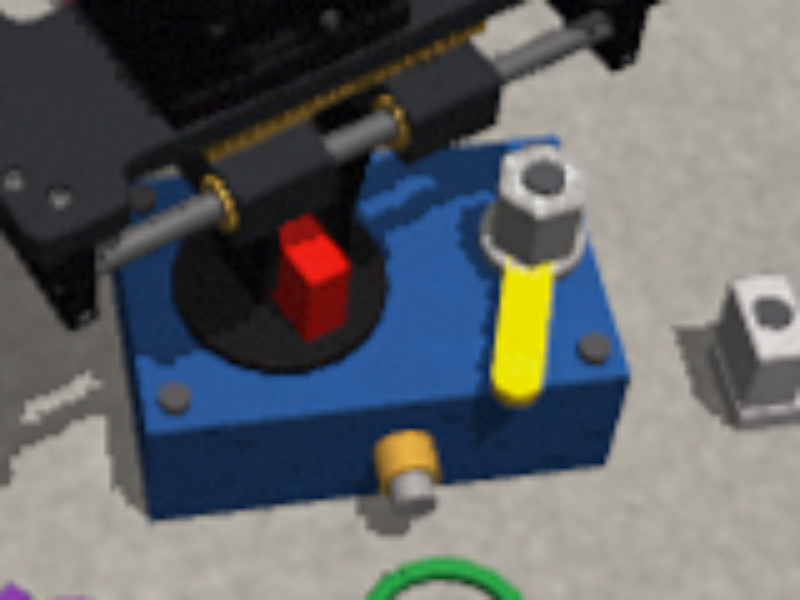

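Anticlockwise turns freely for 0.45 rad with only about 0.1–0.2 N m, past any wrong-way stop, and the picture shows the wing turned to match. So it loosens anticlockwise. Joint 6 would run out of range before the end, so I let go, rise, take the half-turn grasp and continue.

```bash
python3 -m crank '[[0.045,0,0,0,0,0,0],[0.045,0,0,0,0,0,0],[0.045,0,0,0,0,0,0],[0.045,0,0,0.02,0,0,0],[0.045,0,0,0.03,0,0,0],[0.045,0,0,0,0,0,-0.18],[0.045,0,0,0,0,0,-0.18],[0.045,0,0,0,0,0,-0.18],[0.045,0,0,0,0,0,-0.18],[0.045,0,0,0,0,0,-0.18],[0.045,0,0,0,0,0,-0.18],[0.045,0,0,0,0,0,-0.18],[0.045,0,0,0,0,0,-0.18],[0.045,0,0,0,0,0,-0.18],[0.045,0,0,0,0,0,-0.18]]'
python3 -m crank '[[0.045,0,0,0,0,0,-0.18],[0.045,0,0,0,0,0,-0.18],[0.045,0,0,0,0,0,-0.18],[0.045,0,0,0,0,0,-0.18],[0.045,0,0,0,0,0,-0.18],[0.045,0,0,0,0,0,-0.18],[0.045,0,0,0,0,0,-0.18],[0.045,0,0,0,0,0,-0.0816],[0.045,0,0,0,0,0,0],[0.045,0,0,0,0,0,0]]'
python3 - <<'E'
from h import *
print(observe()["joint_positions"],observe()["tcp_pos"])
im=camera("wrist")[:,:,::-1].copy();cv2.imwrite("pics/w5.png",im)
E
```

```text
time_s: 13.48
tcp_pos: [0.5065, 0.0536, 0.1143]
orientation: [[-0.001, -0.174, 0.985], [0.0, 0.985, 0.174], [-1.0, 0.0, -0.001]]
wrist_force: [0.9, -0.9, 0.5]
gripper_width: 0.518
time_s: 14.72
tcp_pos: [0.5067, 0.0536, 0.1145]
orientation: [[-0.0, 0.917, 0.4], [0.0, 0.4, -0.917], [-1.0, -0.0, -0.0]]
wrist_force: [0.1, 0.3, -1.0]
gripper_width: 0.52
[-6.54944786e+00  3.09654406e+01  1.04276279e+02 -1.77538093e-03
  4.47738866e+01  5.98869195e+01] [0.50665224 0.05355375 0.11445541]
```

View pics/w5.png

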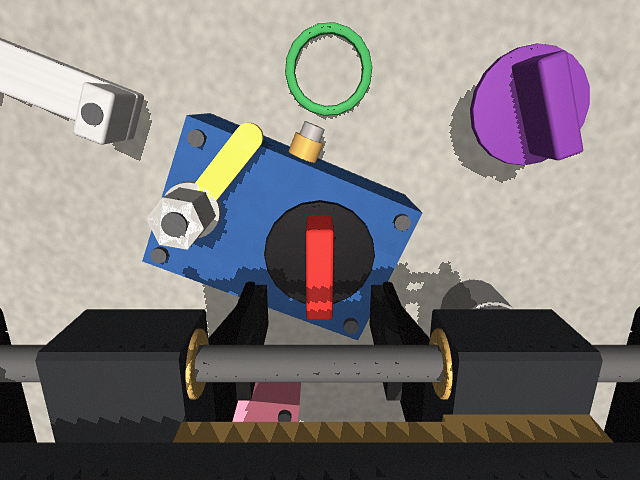

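Wrist view: the wing stands upright at (319,275), centred between the fingers. I descend, pinch and turn on by about 0.95 rad.

```bash
python3 -m crank '[[0.045,0,0,-0.02,0,0,0],[0.045,0,0,-0.02,0,0,0],[0.045,0,0,-0.01,0,0,0],[0.045,0,0,0,0,0,0],[0.01,0,0,0,0,0,0],[0.01,0,0,0,0,0,0],[0.01,0,0,0,0,0,0],[0.01,0,0,0,0,0,0],[0.01,0,0,0,0,0,0],[0.01,0,0,0,0,0,0],[0.01,0,0,0,0,0,0.05],[0.01,0,0,0,0,0,0.05],[0.01,0,0,0,0,0,0.05],[0.01,0,0,0,0,0,0.05],[0.01,0,0,0,0,0,0.05]]' 40;  python3 -c "
from rig import *;s=observe();print(s['ft_torque'],s['joint_positions'][5])"
```

```text
time_s: 16.65
tcp_pos: [0.5071, 0.0536, 0.0648]
orientation: [[0.001, 0.789, 0.614], [0.0, 0.614, -0.789], [-1.0, 0.001, 0.0]]
wrist_force: [0.4, 0.7, 2.6]
gripper_width: 0.16
[-0.08215648 -0.03945064 -0.06392139] 45.554919934892794
```

```bash
python3 -m crank '[[0.01,0,0,0,0,0,0.05],[0.01,0,0,0,0,0,0.05],[0.01,0,0,0,0,0,0.05],[0.01,0,0,0,0,0,0.05],[0.01,0,0,0,0,0,0.05],[0.01,0,0,0,0,0,0.05],[0.01,0,0,0,0,0,0.05],[0.01,0,0,0,0,0,0]]';  python3 -c "
from rig import *;s=observe();print(s['ft_torque'],s['joint_positions'][5])"
```

```text
time_s: 17.65
tcp_pos: [0.5072, 0.0535, 0.0648]
orientation: [[0.001, 0.532, 0.847], [-0.0, 0.847, -0.532], [-1.0, 0.001, 0.001]]
wrist_force: [-0.2, -0.1, 3.6]
gripper_width: 0.157
[-0.03150992 -0.06874305  0.06361827] 25.603260187078977
```

```bash
python3 -m crank '[[0.01,0,0,0,0,0,0.05],[0.01,0,0,0,0,0,0.05],[0.01,0,0,0,0,0,0.05],[0.01,0,0,0,0,0,0.05],[0.01,0,0,0,0,0,0.05],[0.01,0,0,0,0,0,0.05],[0.01,0,0,0,0,0,0.05],[0.01,0,0,0,0,0,0],[0.01,0,0,0,0,0,0],[0.01,0,0,0,0,0,0]]';  python3 - <<'E'
from h import *
s=observe();print(s['ft_torque'],s['joint_positions'][5])
cv2.imwrite('pics/s6.png',cv2.resize(camera('scene')[200:320,280:440,::-1],None,fx=5,fy=5))
E
```

```text
time_s: 18.9
tcp_pos: [0.5072, 0.0535, 0.0648]
orientation: [[0.001, 0.21, 0.978], [-0.0, 0.978, -0.21], [-1.0, 0.0, 0.001]]
wrist_force: [-0.4, 0.1, 5.2]
gripper_width: 0.16
[ 0.03060079 -0.13624502  0.03321536] 5.563946939163106
```

View pics/s6.png

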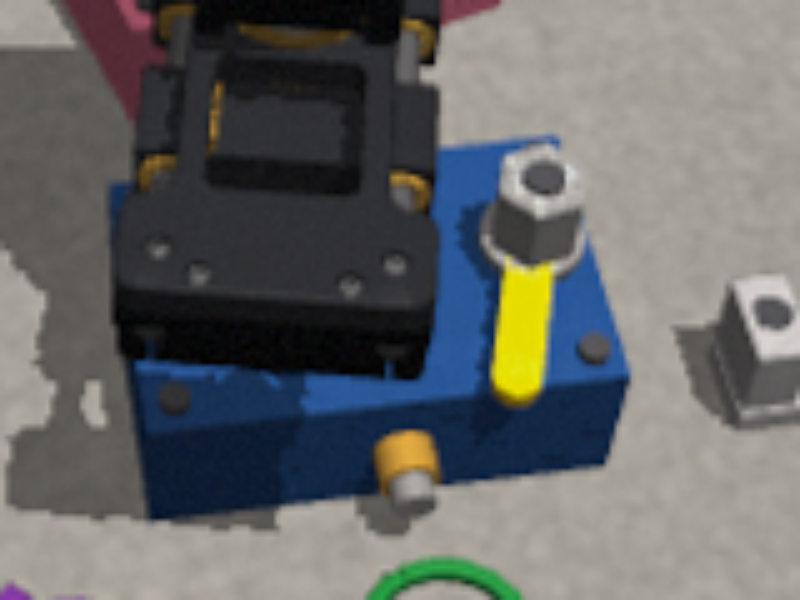

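Wing is about 1.33 rad from the pot's x axis with no torque, still seated, and the tab is well away. I start lifting gently.

```bash
python3 -m crank '[[0.01,0,0,0.003,0,0,0],[0.01,0,0,0.003,0,0,0],[0.01,0,0,0.003,0,0,0],[0.01,0,0,0.003,0,0,0],[0.01,0,0,0,0,0,0]]' 45; python3 -c "
from rig import *;s=observe();print(s['ft_torque'])"
```

```text
time_s: 19.58
tcp_pos: [0.5068, 0.0536, 0.0768]
orientation: [[0.0, 0.209, 0.978], [-0.0, 0.978, -0.209], [-1.0, 0.0, 0.0]]
wrist_force: [-0.5, -0.0, -3.2]
gripper_width: 0.16
[ 0.01849275 -0.08968257 -0.0030841 ]
```

Only the cap's weight (about 3 N) shows, so it's free. I lift the rest of the way.

```bash
python3 -m crank '[[0.01,0,0,0.006,0,0,0],[0.01,0,0,0.008,0,0,0],[0.01,0,0,0.008,0,0,0],[0.01,0,0,0.008,0,0,0],[0.01,0,0,0.008,0,0,0],[0.01,0,0,0.008,0,0,0],[0.01,0,0,0.008,0,0,0],[0.01,0,0,0.006,0,0,0],[0.01,0,0,0.004,0,0,0],[0.01,0,0,0,0,0,0],[0.01,0,0,0,0,0,0],[0.01,0,0,0,0,0,0],[0.01,0,0,0,0,0,0]]'
python3 - <<'E'
from h import *
cv2.imwrite('pics/s7.png',cv2.resize(camera('scene')[180:330,240:440,::-1],None,fx=4,fy=4))
cv2.imwrite('pics/t7.png',camera('top')[:,:,::-1]); print(observe()['dq'],observe()['wrist_force'])
E
```

```text
time_s: 21.2
tcp_pos: [0.5066, 0.0535, 0.1403]
orientation: [[-0.0, 0.209, 0.978], [0.0, 0.978, -0.209], [-1.0, -0.0, -0.0]]
wrist_force: [-0.5, 0.1, -3.3]
gripper_width: 0.153
[-0.07823391 -0.02325758 -0.02378879  0.03252495  0.03264625 -0.07291742] [-1.01461509  0.09309242 -3.05067961]
```

View pics/s7.png

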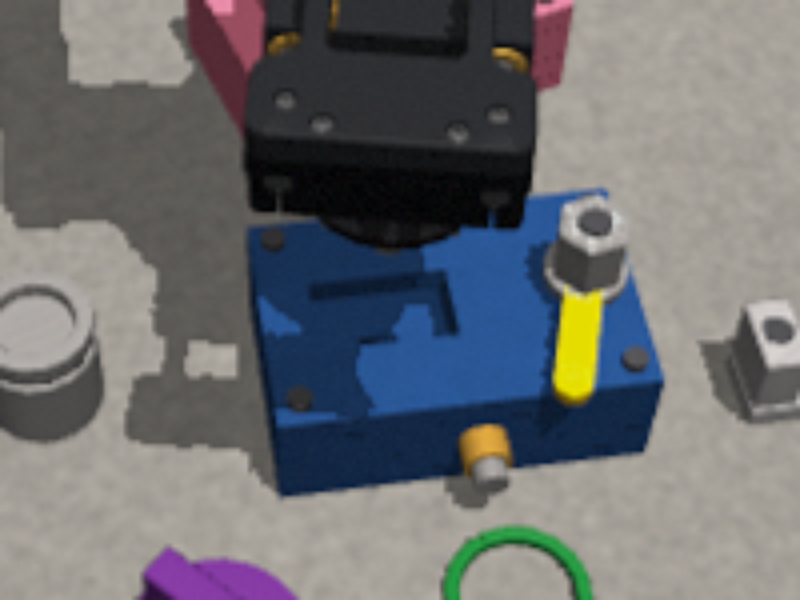

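View pics/t7.png

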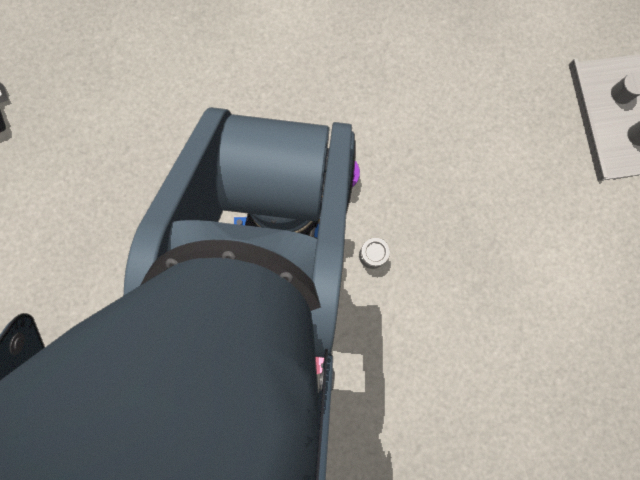

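Scene view: the empty slot shows at about (390,300) in the crop. The black disc hangs under the gripper at (390,230), about 75 mm up, and the tab, piston, seal and bracket are in place. Everything is still, so I hand in.

```bash
python3 -c "
from rig import *;print(sign_off());s=observe();print(s['time_s'],s['tcp_pos'],s['wrist_force'],s['gripper_width'])"
```

```text
the job is handed in; nothing more can be done
None
the job is handed in; nothing more can be done
```

The cap is off and was handed in still held in the gripper; the hand-in gave no verdict.

- **Keeper:** I turned the keeper nut about 1.2 rad anticlockwise. The yellow tab now lies along the pot's +x, well off the cap.
- **Cap:** it loosens anticlockwise. I felt it in small steps, and it turned freely with under 0.2 N m. Joint 6 would have run out of range, so I re-gripped once with a half-turn grasp. I then turned the wing to about 1.33 rad from the pot's x axis and lifted straight up.

**Last checks at 21 s:**
- The tool was 75 mm above where it gripped the cap, still and pointing straight down. From the tool position the cap is within a few millimetres of the port's axis.
- The fingers stood about 13–14 mm apart, which fits the 14 mm wing. The wrist carried about 3 N, which matches the cap's weight.
- The scene picture showed the open slot and the disc up at the gripper, with the tab clear. The piston was plainly in place, but only parts of the seal ring and bracket were in that crop. The arm hid both from the top camera, so I judged them unmoved by eye, not by measuring.

No check failed. The only disagreement was about 2 mm between the cameras on the nut's position, and the nut gripped cleanly anyway.

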